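# Close up the loaded glass kiln and start it

### The job

The small bench kiln is loaded for annealing: with the fingertips push its drawer all the way in, then swing the blue door fully shut, then press the green start button on the grey controller all the way down and let go. The little amber bottle in the drawer must ride in standing and untouched; pick nothing up, never bring the door round while the drawer is still out, and leave the dish, paperweight and rod pot where they stand.

Things in the scene. Friction and masses are not known exactly. Their poses are not given: they have to be found in the camera images.
- kiln: Fixed steel bench kiln, 220 deep (x) x 240 wide (y) x 147 mm high. Origin at the centre of its underside, on the bench; its own -x axis points out of its front (front plane at own x = -110 mm), +x is the way the drawer goes in, z up. Its yaw and place vary.
- drawer (a joint): How far the drawer stands out of the kiln, m: 0 = fully home (hard stop), up to 0.11; starts at 0.055 to 0.10. It slides along the kiln's own x with about 2 N of friction and stays where it is left. The drawer is a pale tray 160 wide and 170 mm deep, 7 mm floor with its top 52 mm above the bench, behind a flat terracotta-coloured front 160 mm wide, 60 mm high (45 to 105 mm above the bench), 12 mm thick, that ends flush with the kiln's front plane.
- drawer_front (a point): Point on the outer face of the drawer front, on its centre line, 95 mm above the bench (10 mm below the top edge of the front). Moves with the drawer; its axes are the kiln's.
- door (a joint): Opening angle of the door, rad: 0 = fully shut against the kiln's front (hard stop), starts at 1.3 to 1.55, limit 1.8; a stiff hinge (about 0.12 N m friction), it stays where it is left. Blue panel 240 mm wide, 110 mm high (30 to 140 mm above the bench), 20 mm thick, upright hinge on the left edge of the kiln's front as seen facing the front from outside (kiln's own +y side, 113 mm in front of its centre).
- door_hinge (a point): Point on the door's hinge axis, 95 mm above the bench. Its axes turn with the door: own -y runs from the hinge along the door to its free edge (240 mm), own -x points out of the outer face, which lies 20 mm from the hinge axis along own -x. With the door shut its axes equal the kiln's; opening by q turns it by -q about z.
- door_push (a point): Point on the outer face of the door 140 mm from the hinge axis along the door, 95 mm above the bench; a place to push. Moves and turns with the door. A black knob of 24 mm diameter stands 30 mm out of the same face 215 mm from the hinge, 85 mm above the bench.
- controller: Fixed grey controller box 100 x 100 x 60 mm high; origin at the centre of its underside. A black display on top; the start button stands on top 18 mm from the centre toward its own -x.
- start (a joint): Travel of the start button, m: 0 = up, 0.006 = fully down; pressed straight down; springs back, fully down takes about 5 N.
- start_top (a point): Centre of the top of the green round start button (30 mm diameter), the point to press; z up.
- bottle: Small amber glass bottle, 36 mm diameter, 58 mm high, standing loose on the drawer's floor behind the drawer front; origin at the centre of its base. Tips if the drawer is slammed.
- dish: Loose terracotta dish of beads, 110 mm diameter, 30 mm high; origin at the centre of its underside. Swaps places with the controller. Bystander.
- paperweight: Loose blue glass paperweight, 60 mm diameter, 45 mm high; origin at the centre of its underside. Bystander.
- rod_pot: Loose white pot of coloured glass rods, pot 76 mm diameter, 90 mm high, rods up to 210 mm above the bench and within 45 mm of its centre; origin at the centre of its underside. Bystander.
Mind the look-alikes: they are no part of the job. What is meant by the controller is not purple, and is the larger of those in its own colour. What is shaped like the bottle but turquoise is not meant.

How it is judged:
By the outcome, as a careful person would: the job done as asked, in the order asked, and still so for the second after the job is handed in, with the robot touching nothing.
It also fails if it takes over 64 s, if anything falls off the work surface, if the arm or the gripper's body presses on something with over 40 N, if the wrist force passes 120 N, or if a joint passes its speed limit or range.

### The arm

A 7-joint arm with a two-finger parallel gripper is mounted at the origin on the work surface. World frame = base frame: x ahead of the robot, y to its left, z up, the work surface at z = 0. Lengths are in m, angles in degrees, forces in N, time in s.
With the tool pointing down it reaches from about 0.35 to 0.9 m from the base axis. Payload 8.1 kg.
Tool frame: the origin (TCP) lies midway between the tips of the shut fingers; the grasp point (between the pads) lies 19 mm behind it; y points along the fingers, z is the direction in which the jaws open and shut, and the axes are right-handed (so a half turn about y gives the same grasp; the last joint's range is limited). The gripper opens to 85 mm and grips with 20 to 120 N. Pads are 22 mm wide; open, the fingers measure 114 mm over their backs; the gripper's body (76 mm by 85 mm) begins 54 mm behind the grasp point. The pads swing forward as they close: fully open they stand 13 mm farther back than shut.
Start: joints at [-80.077, 24.895, 1.432, 90.138, -0.665, 64.973, -4.303], TCP at [0.17, 0.601, 0.231] pointing down, gripper open.
Joint ranges: [-149.89, 149.89], [-25.12, 119.58], [-72.63, 75.52], [4.76, 147.25], [-75.54, 255.54], [6.69, 114.76], [-157.13, 157.13]. Speed limits (degrees/s): [127.2, 127.2, 172.46, 172.46, 180, 180, 180].

### API

Orientations are given as a 3x3 rotation matrix whose columns are the frame's x, y, z axes.
In Python, from cell import read_state, get_image, camera_model, sign_off gives the robot as it stands. The module is installed in compiled form; this text tells all that it offers.
- The arm moves only by the tool servo_tool, never from a script. Its arguments are lists of equal length, an entry for each row: "xyz": the shift along the world's x, y, z in mm, a list of three; "rotation": the turn, a rotation vector about the world's x, y, z in rad, a list of three; "gripper": the finger opening in mm, from 0 to 85.4. In form: {"xyz": [[tx, ty, tz], ...], "rotation": [[wx, wy, wz], ...], "gripper": [gripper, ...]}. A call has 1 to 12 rows; each row is the pose to reach, as a shift and turn from the pose commanded when the call began; what a row does not reach only later rows make up. A row lasts 1/10 s, in which the tool goes at most 50 mm and 8.59 degrees, less where a joint would pass 70% of its speed; a pose out of reach is approached as far as the arm can. A call with a gripper value outside its range is refused whole. The fingers move at their own pace and stop on an object; the grip force is fixed at half the most. Time passes only in rows, so rows that repeat a pose let the fingers close. It gives the time, the measured TCP pose, the force and the opening at its end, in the units of the state.
- read_state(): the state, without advancing time (a new reading comes with each control period).
- get_image(name): name is "side" or "top" or "wrist"; returns the picture (384x512x3 uint8, red, green, blue); there is no depth.
- camera_model(name): a dict with "fov_y" (degrees; the focal length in pixels is half the picture's height over the tangent of half this angle, whatever the lens; pixels are square), "cx", "cy" (the principal point, pixels), "k1" (the pictures are not rectified: a ray, as slopes to the right and down, at radius r is drawn at 1 + k1 r^2 times it, then the intrinsics apply), "rvec" (rotation vector, rad) and "tvec" (3), from world to camera coordinates, as OpenCV has them; the wrist camera has in their place "mount" (4x4, takes a point from camera to tool coordinates, whose origin is the TCP and whose axes are the tool frame's). Camera axes: x right, y down, z forward; pixel columns grow to the right and rows downward; lengths in m; the calibration is good to about 2 mm. A picture is of the moment at which its call begins: read the wrist's pose just before it. camera_model takes no time and is no camera call.
- sign_off(): hands the job in, once; it reports no verdict.
The state is a dict: "time_s": time; "joints": joint angles; "joint_velocities": joint speeds; "tau": joint torques, N m; "tool_pos": TCP position; "tcp_rot": TCP orientation; "contact_force": force on the tool from outside, world axes, zero at the start; "wrist_torque": the same for the moment, N m; "finger_gap": finger opening in m.
Only numpy, scipy, OpenCV 4.12 (cv2) and the standard library are available. Lean on these libraries where they do the work, as an engineer would, in place of code of your own. Each camera call takes 0.05 s, during which the arm holds its last target. There are 200 camera calls.

## Working session

There is one attempt and no reset: what is moved stays moved. The work goes in short steps, Python scripts to look and compute and a tool call to move; the robot and the scene stay as the last step left them, time stands still between calls to the robot, and variables do not carry over. Pictures are saved under pics/ and viewed, about 8 in all and at most 12, crops included, and the job is handed in when it is done.

Besides the shell and the picture viewer there is one more tool, called after "Request:" as name(argument=value, ...) on one line, values as JSON. servo_tool: Moves the arm, as the interface text tells. Its arguments: {"type":"object","properties":{"xyz":{"type":"array","items":{"type":"array","items":{"type":"number"}}},"rotation":{"type":"array","items":{"type":"array","items":{"type":"number"}}},"gripper":{"type":"array","items":{"type":"number"}}},"required":["xyz","rotation","gripper"]}

```bash
mkdir -p pics
python3 - <<'E'
from cell import *
import cv2,numpy as np
for n in("top","side"):
    cv2.imwrite(f"pics/{n}0.png",cv2.resize(get_image(n)[:,:,::-1],(800,600),interpolation=cv2.INTER_CUBIC)); print(n,camera_model(n))
print(camera_model("wrist")); s=read_state(); print(s["time_s"],s["tool_pos"],s["tcp_rot"],s["contact_force"],s["finger_gap"])
E
```

```text
top {'fov_y': 42.32073458800168, 'cx': 257.4515221925067, 'cy': 187.9735388126183, 'k1': -0.1903465285577439, 'rvec': array([ 2.14365252, -2.17952057,  0.10896543]), 'tvec': array([0.01601149, 0.54738239, 1.3394749 ])}
side {'fov_y': 50.85581266644593, 'cx': 250.8271517369531, 'cy': 189.40241226913824, 'k1': 0.006972699926171184, 'rvec': array([ 2.38055965, -0.20161918,  0.07049607]), 'tvec': array([-0.53614574,  0.1210476 ,  0.94861599])}
{'fov_y': 66.06545331093521, 'cx': 253.6484716591223, 'cy': 192.80211624941933, 'k1': -0.023013020482671828, 'mount': array([[-2.70982027e-04,  9.46345847e-01,  3.23155481e-01,
        -8.30648010e-02],
       [-7.93125495e-04, -3.23155594e-01,  9.46345514e-01,
        -1.43195432e-01],
       [ 9.99999649e-01,  1.39775044e-07,  8.38140377e-04,
        -1.08063282e-04],
       [ 0.00000000e+00,  0.00000000e+00,  0.00000000e+00,
         1.00000000e+00]])}
0.1 [0.17012612 0.60093238 0.23062007] [[ 9.62178089e-01 -2.74824990e-04  2.72421090e-01]
 [-2.72421208e-01 -1.35328834e-03  9.62177143e-01]
 [ 1.04233962e-04 -9.99999047e-01 -1.37697255e-03]] [-0.03693361  0.3215393  -0.12576828] 0.08500901675007916
```

View pics/top0.png

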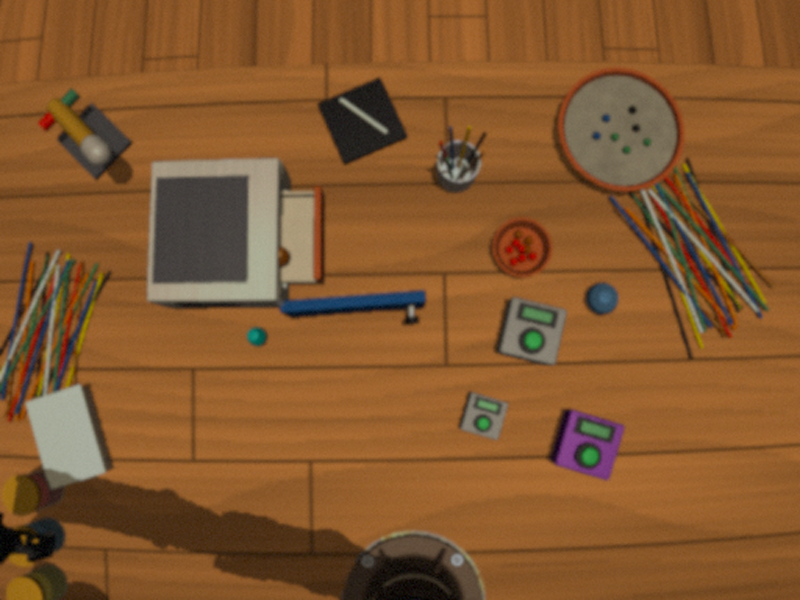

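View pics/side0.png

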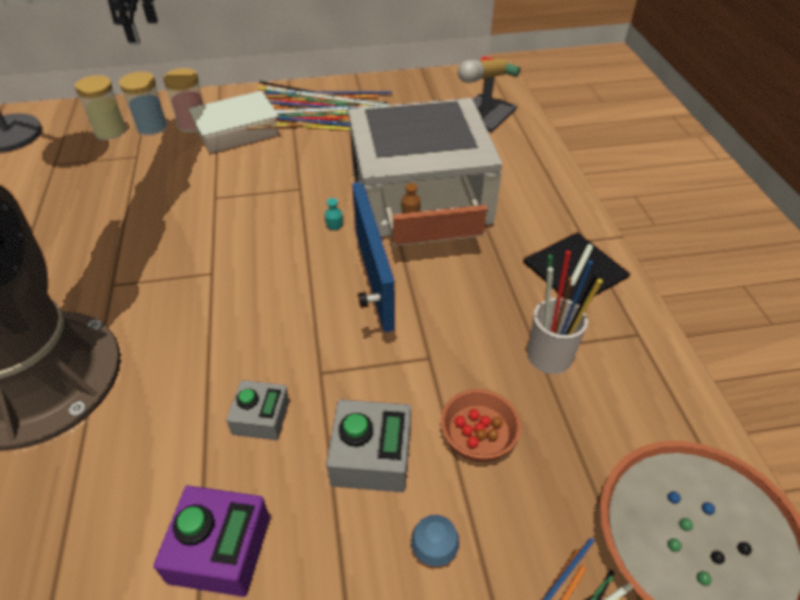

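The top view shows the kiln at (215,230), with its front facing right. The drawer front is at (318,236), the door runs from (283,307) to (425,298), and the amber bottle is at (285,257). There are three controller candidates: large grey (532,332), small grey (485,415) and purple (588,445). The large grey one fits, since it isn't purple and is the larger of the two greys. The turquoise bottle at (257,337) is a decoy. Next I'll check an enlarged crop.

```bash
cat > h.py <<'E'
from cell import *
import cv2,numpy as np
from scipy.spatial.transform import Rotation as R
def world(n,px,z):
    """512x384 pixels px -> world points at height z (px already at native scale)"""
    m=camera_model(n); f=192/np.tan(np.radians(m["fov_y"])/2)
    K=np.array([[f,0,m["cx"]],[0,f,m["cy"]],[0,0,1]])
    u=cv2.undistortPoints(np.array(px,float).reshape(-1,1,2),K,np.array([m["k1"],0,0,0,0])).reshape(-1,2)
    Rm=R.from_rotvec(m["rvec"]).as_matrix(); c=-Rm.T@m["tvec"]
    d=np.c_[u,np.ones(len(u))]@Rm
    return c+d*((np.broadcast_to(z,len(u))-c[2])/d[:,2])[:,None]
E
python3 - <<'E'
from h import *
im=get_image("top")[:,:,::-1]
# native region x 85..285,y 90..215 ; x 290..410, y 180..315
a=cv2.resize(im[90:215,85:285],None,fx=4,fy=4,interpolation=cv2.INTER_CUBIC)
cv2.imwrite("pics/c1.png",a)
b=cv2.resize(im[180:315,285:415],None,fx=4,fy=4,interpolation=cv2.INTER_CUBIC)
cv2.imwrite("pics/c2.png",b)
E
```

```text
(no output)
```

View pics/c1.png

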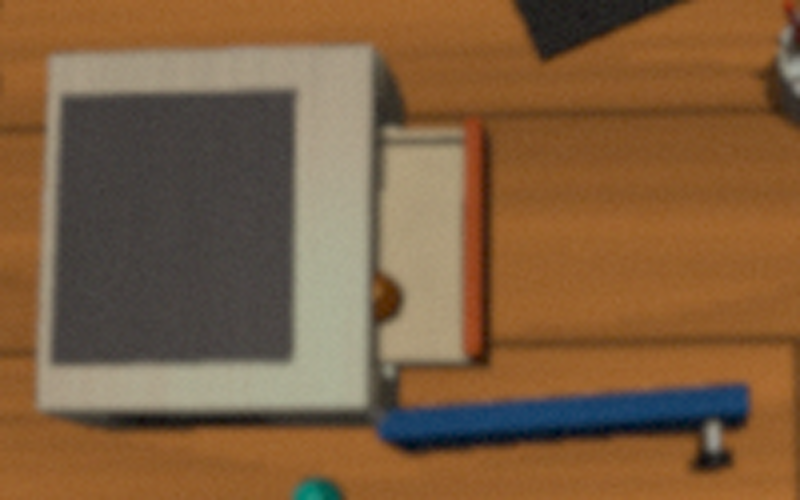

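View pics/c2.png

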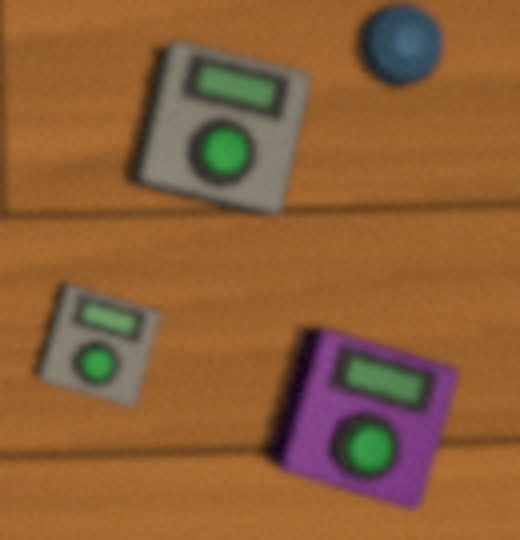

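The crops confirm it. The large grey controller's button is at c2 (222,152), its top is about 100 mm across, and the small grey one is the decoy. In c1, the kiln's top front corners are at (373,45) and (365,412). The outer top edge of the drawer front runs (484,120)–(482,360), and the door runs (385,425)–(748,400).

Run:
```python
from h import *
np.set_printoptions(precision=4,suppress=True)
A=lambda p:np.array(p)/4+[85,90]
B=lambda p:np.array(p)/4+[285,180]
k=world("top",A([(50,57),(373,45),(365,412),(38,410)]),.147);print("kiln",k,np.linalg.norm(np.roll(k,-1,0)-k,axis=1), k.mean(0))
d=world("top",A([(484,120),(482,360)]),.105);print("drawer",d,np.linalg.norm(d[1]-d[0]))
o=world("top",A([(383,412),(383,440),(748,386),(748,418)]),.14);print("door",o,np.linalg.norm(o[2]-o[0]))
print("knob",world("top",A([(712,460)]),.085))
c=world("top",B([(172,42),(310,75),(278,212),(135,183)]),.06);print("ctl",c,np.linalg.norm(np.roll(c,-1,0)-c,axis=1),c.mean(0))
print("btn",world("top",B([(222,152)]),.07), "side",world("side",[(355*.64,428*.64)],.07))
print("dish/pot/pw",world("top",[(521*.64,247*.64),(458*.64,165*.64),(602*.64,298*.64)],[.03,.09,.02]))
print("bottle",world("top",A([(382,298)]),.11),"side kiln front corners",world("side",np.array([(366,180),(499,166)])*.64,.147))
print("side drawer top corners",world("side",np.array([(393,219),(487,208)])*.64,.105))
```

```text
kiln [[0.7652 0.4263 0.147 ]
 [0.7655 0.2087 0.147 ]
 [0.5255 0.2123 0.147 ]
 [0.5302 0.4272 0.147 ]] [0.2176 0.2401 0.215  0.235 ] [0.6466 0.3186 0.147 ]
drawer [[0.724  0.1406 0.105 ]
 [0.5627 0.1422 0.105 ]] 0.16125719130246885
door [[ 0.526   0.2019  0.14  ]
 [ 0.5081  0.2019  0.14  ]
 [ 0.5387 -0.0308  0.14  ]
 [ 0.5183 -0.0305  0.14  ]] 0.23307749217183832
knob [[ 0.4961 -0.0074  0.085 ]]
ctl [[ 0.5341 -0.184   0.06  ]
 [ 0.51   -0.2776  0.06  ]
 [ 0.4179 -0.2526  0.06  ]
 [ 0.4394 -0.1562  0.06  ]] [0.0967 0.0955 0.0988 0.0987] [ 0.4754 -0.2176  0.06  ]
btn [[ 0.4586 -0.2141  0.07  ]] side [[ 0.4608 -0.2126  0.07  ]]
dish/pot/pw [[ 0.6278 -0.2064  0.03  ]
 [ 0.7633 -0.0935  0.09  ]
 [ 0.5348 -0.3519  0.02  ]]
bottle [[0.6043 0.2076 0.11  ]] side kiln front corners [[0.5351 0.1997 0.147 ]
 [0.7601 0.1992 0.147 ]]
side drawer top corners [[0.5704 0.144  0.105 ]
 [0.7289 0.1448 0.105 ]]
```

Request:
servo_tool(xyz=[[15, -16, 5], [45, -49, 15], [75, -82, 20], [105, -115, 20], [135, -148, 20], [165, -181, 20], [195, -214, 20], [225, -247, 20], [255, -280, 20], [285, -313, 20], [315, -346, 20], [345, -379, 20]], rotation=[[0, 0, 0.02], [0, 0, 0.05], [0, 0, 0.08], [0, 0, 0.11], [0, 0, 0.14], [0, 0, 0.17], [0, 0, 0.2], [0, 0, 0.23], [0, 0, 0.26], [0, 0, 0.276], [0, 0, 0.276], [0, 0, 0.276]], gripper=[0, 0, 0, 0, 0, 0, 0, 0, 0, 0, 0, 0])

```text
time_s: 1.35
tool_pos: [0.5161, 0.2208, 0.2512]
tcp_rot: [[1.0, -0.0, -0.0], [0.0, 0.0, 1.0], [-0.0, -1.0, 0.0]]
contact_force: [0.2, 1.3, 0.1]
finger_gap: 0.0001
```

Request:
servo_tool(xyz=[[30, -32, 0], [60, -64, 0], [90, -96, 0], [118, -125, 0], [128, -136, -15], [128, -136, -45], [128, -136, -80], [128, -136, -115], [128, -136, -140], [128, -136, -153], [128, -136, -158], [128, -136, -158]], rotation=[[0, 0, 0], [0, 0, 0], [0, 0, 0], [0, 0, 0], [0, 0, 0], [0, 0, 0], [0, 0, 0], [0, 0, 0], [0, 0, 0], [0, 0, 0], [0, 0, 0], [0, 0, 0]], gripper=[0, 0, 0, 0, 0, 0, 0, 0, 0, 0, 0, 0])

```text
time_s: 2.55
tool_pos: [0.6432, 0.0866, 0.0933]
tcp_rot: [[1.0, -0.0, -0.0], [0.0, 0.0, 1.0], [-0.0, -1.0, 0.0]]
contact_force: [0.5, -0.7, 0.6]
finger_gap: -0.0002
```

Request:
servo_tool(xyz=[[0, 4, 0], [0, 10, 0], [0, 17, 0], [0, 23, 0], [0, 27, 0], [0, 30, 0], [0, 32, 0], [0, 34, 0], [0, 36, 0], [0, 38, 0], [0, 40, 0], [0, 42, 0]], rotation=[[0, 0, 0], [0, 0, 0], [0, 0, 0], [0, 0, 0], [0, 0, 0], [0, 0, 0], [0, 0, 0], [0, 0, 0], [0, 0, 0], [0, 0, 0], [0, 0, 0], [0, 0, 0]], gripper=[0, 0, 0, 0, 0, 0, 0, 0, 0, 0, 0, 0])

```text
time_s: 3.75
tool_pos: [0.6432, 0.1285, 0.0933]
tcp_rot: [[1.0, 0.0, -0.0], [0.0, 0.0, 1.0], [0.0, -1.0, 0.0]]
contact_force: [-0.3, 0.3, -0.0]
finger_gap: 0.0
```

Request:
servo_tool(xyz=[[0, 2, 0], [0, 4, 0], [0, 6, 0], [0, 8, 0], [0, 10, 0], [0, 12, 0], [0, 14, 0], [0, 16.5, 0], [0, 19, 0], [0, 21.5, 0], [0, 24, 0], [0, 26.5, 0]], rotation=[[0, 0, 0], [0, 0, 0], [0, 0, 0], [0, 0, 0], [0, 0, 0], [0, 0, 0], [0, 0, 0], [0, 0, 0], [0, 0, 0], [0, 0, 0], [0, 0, 0], [0, 0, 0]], gripper=[0, 0, 0, 0, 0, 0, 0, 0, 0, 0, 0, 0])

```text
time_s: 4.95
tool_pos: [0.6433, 0.1551, 0.0934]
tcp_rot: [[1.0, 0.0, -0.0], [0.0, 0.0, 1.0], [0.0, -1.0, 0.0]]
contact_force: [1.7, -2.8, 0.1]
finger_gap: 0.0002
```

Request:
servo_tool(xyz=[[0, 2.5, 0], [0, 5, 0], [0, 7.5, 0], [0, 10, 0], [0, 12.5, 0], [0, 15, 0], [0, 17.5, 0], [0, 20, 0], [0, 22.5, 0], [0, 25, 0], [0, 27.5, 0], [0, 30, 0]], rotation=[[0, 0, 0], [0, 0, 0], [0, 0, 0], [0, 0, 0], [0, 0, 0], [0, 0, 0], [0, 0, 0], [0, 0, 0], [0, 0, 0], [0, 0, 0], [0, 0, 0], [0, 0, 0]], gripper=[0, 0, 0, 0, 0, 0, 0, 0, 0, 0, 0, 0])

```text
time_s: 6.15
tool_pos: [0.6432, 0.1787, 0.0934]
tcp_rot: [[1.0, -0.001, 0.004], [-0.004, -0.007, 1.0], [-0.001, -1.0, -0.007]]
contact_force: [-2.9, -23.4, 7.8]
finger_gap: -0.0002
```

Run:
```python
from h import *
im=get_image("side")[:,:,::-1]
cv2.imwrite("pics/s1.png",cv2.resize(im[40:220,190:350],None,fx=4,fy=3.3,interpolation=cv2.INTER_CUBIC))
```

```text
(no output)
```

View pics/s1.png

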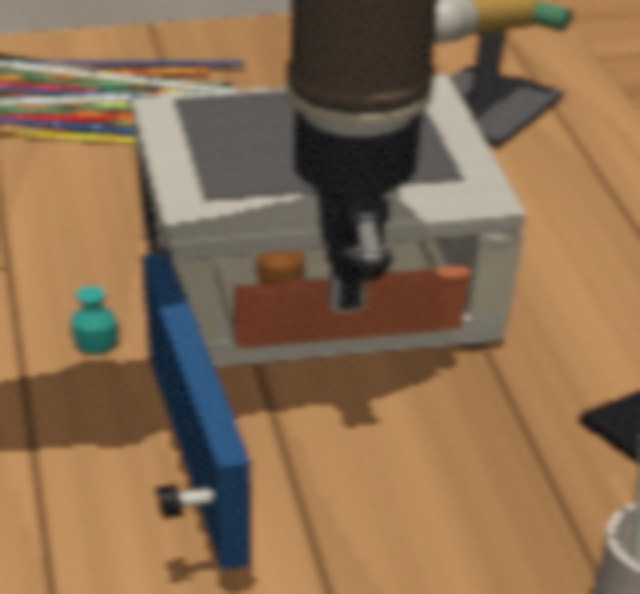

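Run:
```python
from h import *
np.set_printoptions(precision=4,suppress=True)
C=lambda p:np.array(p)/[4,3.3]+[190,40]
print("drawer top",world("side",C([(234,288),(469,268)]),.105),"bottom",world("side",C([(236,347),(462,327)]),.045))
print("kiln top front",world("side",C([(165,230),(522,213)]),.147),"lower front",world("side",C([(219,362),(504,342)]),[.0,.0]))
s=read_state();print(s["contact_force"],s["wrist_torque"],s["tool_pos"])
im=get_image("top")[:,:,::-1]
cv2.imwrite("pics/t1.png",cv2.resize(im[90:215,135:285],None,fx=5,fy=4.8,interpolation=cv2.INTER_CUBIC))
```

```text
drawer top [[0.5713 0.1974 0.105 ]
 [0.7307 0.1957 0.105 ]] bottom [[0.5716 0.1952 0.045 ]
 [0.7309 0.1934 0.045 ]]
kiln top front [[0.5307 0.2245 0.147 ]
 [0.7652 0.206  0.147 ]] lower front [[ 0.5644  0.2295  0.    ]
 [ 0.7738  0.2198 -0.    ]]
[ -2.774  -18.3755   5.9271] [-2.9994  0.2902 -0.0209] [0.6431 0.1786 0.0934]
```

View pics/t1.png

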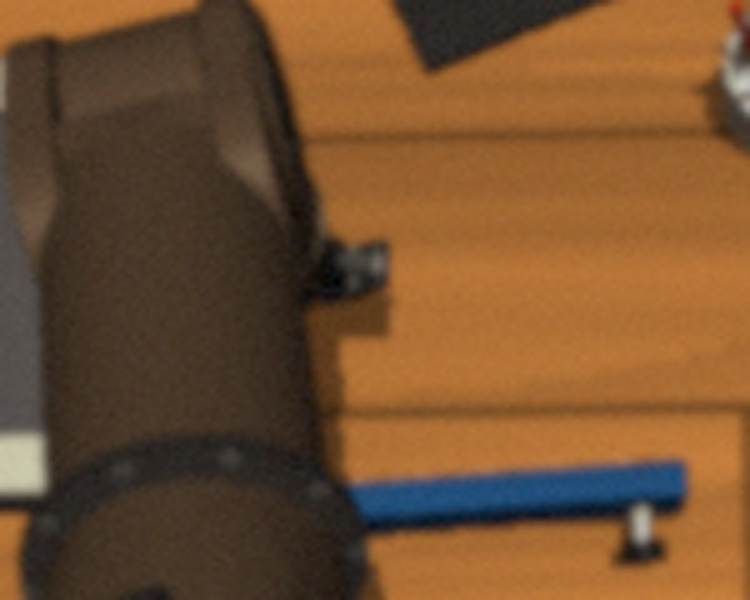

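At 23 N the arm stalled with the drawer face at about 0.196, and the kiln front is at about 0.209. The finger knuckles, which stick out along the jaw axis, are most likely touching the kiln's top lip. I'll back off and turn the tool 90° so that its thin side faces the kiln.

Request:
servo_tool(xyz=[[0, -8, 0], [0, -20, 0], [0, -35, 0], [0, -45, 0], [0, -50, 0], [0, -50, 0], [0, -50, 0], [0, -50, 0], [0, -50, 0], [0, -50, 0], [0, -50, 0], [0, -50, 0]], rotation=[[0, 0, 0], [0, 0, 0.14], [0, 0, 0.29], [0, 0, 0.43], [0, 0, 0.58], [0, 0, 0.72], [0, 0, 0.87], [0, 0, 1.01], [0, 0, 1.16], [0, 0, 1.3], [0, 0, 1.45], [0, 0, 1.57]], gripper=[0, 0, 0, 0, 0, 0, 0, 0, 0, 0, 0, 0])

```text
time_s: 7.45
tool_pos: [0.6427, 0.1361, 0.0933]
tcp_rot: [[-0.006, -0.001, -1.0], [1.0, 0.001, -0.006], [0.001, -1.0, 0.001]]
contact_force: [0.9, -1.0, -0.1]
finger_gap: -0.0001
```

Run:
```python
from h import *
np.set_printoptions(precision=4,suppress=True)
s=read_state();print(s["joints"],s["contact_force"],s["tool_pos"])
im=get_image("side")[:,:,::-1]
cv2.imwrite("pics/s2.png",cv2.resize(im[60:180,220:340],None,fx=5,fy=5,interpolation=cv2.INTER_CUBIC))
```

```text
[ -8.0364  36.0688 -13.1701  92.7387   9.6636  52.3334 155.6725] [ 0.932  -1.0301 -0.1204] [0.6427 0.1361 0.0933]
```

View pics/s2.png

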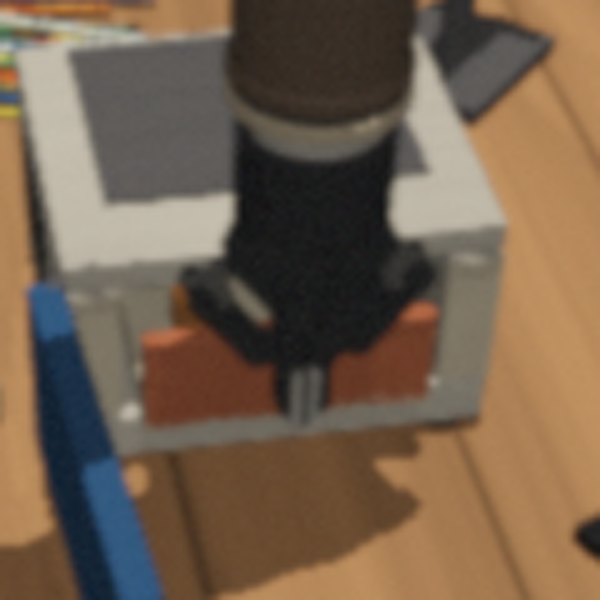

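The picture shows the knuckles now spread sideways at (210,285) and (410,265), and the drawer front still slightly proud. Joint 7 is at 155.7°, close to its limit, so I'll use the equivalent pose half a turn back.

Request:
servo_tool(xyz=[[0, -8, 0], [0, -20, 0], [0, -30, 0], [0, -35, 0], [0, -35, 0], [0, -35, 0], [0, -35, 0], [0, -35, 0], [0, -35, 0], [0, -35, 0], [0, -35, 0], [0, -35, 0]], rotation=[[0, 0, -0.14], [0, 0, -0.28], [0, 0, -0.42], [0, 0, -0.56], [0, 0, -0.7], [0, 0, -0.84], [0, 0, -0.98], [0, 0, -1.12], [0, 0, -1.26], [0, 0, -1.4], [0, 0, -1.54], [0, 0, -1.68]], gripper=[0, 0, 0, 0, 0, 0, 0, 0, 0, 0, 0, 0])

```text
time_s: 8.7
tool_pos: [0.6429, 0.101, 0.0933]
tcp_rot: [[0.993, -0.0, 0.117], [-0.117, 0.001, 0.993], [-0.0, -1.0, 0.001]]
contact_force: [-0.4, -0.0, -1.1]
finger_gap: -0.0001
```

Request:
servo_tool(xyz=[[0, 0, 0], [0, 0, 0], [0, 0, 0], [0, 0, 0], [0, 0, 0], [0, 0, 0], [0, 0, 0], [0, 0, 0], [0, 0, 0], [0, 0, 0], [0, 0, 0]], rotation=[[0, 0, -0.14], [0, 0, -0.28], [0, 0, -0.42], [0, 0, -0.56], [0, 0, -0.7], [0, 0, -0.84], [0, 0, -0.98], [0, 0, -1.12], [0, 0, -1.26], [0, 0, -1.4], [0, 0, -1.45]], gripper=[0, 0, 0, 0, 0, 0, 0, 0, 0, 0, 0])

```text
time_s: 9.8
tool_pos: [0.643, 0.1014, 0.0932]
tcp_rot: [[0.004, -0.0, 1.0], [-1.0, 0.001, 0.004], [-0.001, -1.0, -0.0]]
contact_force: [-0.5, -0.2, 0.2]
finger_gap: 0.0001
```

Request:
servo_tool(xyz=[[0, 5, 0], [0, 13, 0], [0, 22, 0], [0, 31, 0], [0, 40, 0], [0, 49, 0], [0, 56, 0], [0, 62, 0], [0, 67, 0], [0, 70, 0], [0, 72, 0], [0, 74, 0]], rotation=[[0, 0, 0], [0, 0, 0], [0, 0, 0], [0, 0, 0], [0, 0, 0], [0, 0, 0], [0, 0, 0], [0, 0, 0], [0, 0, 0], [0, 0, 0], [0, 0, 0], [0, 0, 0]], gripper=[0, 0, 0, 0, 0, 0, 0, 0, 0, 0, 0, 0])

```text
time_s: 11.0
tool_pos: [0.6433, 0.1737, 0.0934]
tcp_rot: [[0.011, 0.0, 1.0], [-1.0, -0.0, 0.011], [0.0, -1.0, 0.0]]
contact_force: [-0.5, -0.2, 1.4]
finger_gap: 0.0003
```

Request:
servo_tool(xyz=[[0, 2, 0], [0, 4, 0], [0, 6, 0], [0, 8, 0], [0, 10, 0], [0, 12, 0], [0, 14, 0], [0, 16, 0], [0, 18, 0], [0, 20, 0]], rotation=[[0, 0, 0], [0, 0, 0], [0, 0, 0], [0, 0, 0], [0, 0, 0], [0, 0, 0], [0, 0, 0], [0, 0, 0], [0, 0, 0], [0, 0, 0]], gripper=[0, 0, 0, 0, 0, 0, 0, 0, 0, 0])

```text
time_s: 12.0
tool_pos: [0.6433, 0.194, 0.0933]
tcp_rot: [[0.011, 0.0, 1.0], [-1.0, -0.0, 0.011], [0.0, -1.0, 0.0]]
contact_force: [1.4, -2.0, -0.8]
finger_gap: -0.0001
```

Request:
servo_tool(xyz=[[0, 1, 0], [0, 2, 0], [0, 3, 0], [0, 4, 0], [0, 5, 0], [0, 6, 0]], rotation=[[0, 0, 0], [0, 0, 0], [0, 0, 0], [0, 0, 0], [0, 0, 0], [0, 0, 0]], gripper=[0, 0, 0, 0, 0, 0])

```text
time_s: 12.6
tool_pos: [0.6433, 0.1994, 0.0933]
tcp_rot: [[0.011, 0.0, 1.0], [-1.0, -0.001, 0.011], [0.001, -1.0, 0.0]]
contact_force: [1.2, -5.0, 1.1]
finger_gap: -0.0004
```

Request:
servo_tool(xyz=[[0, 1, 0], [0, 2, 0], [0, 3, 0], [0, 4, 0], [0, 5, 0]], rotation=[[0, 0, 0], [0, 0, 0], [0, 0, 0], [0, 0, 0], [0, 0, 0]], gripper=[0, 0, 0, 0, 0])

```text
time_s: 13.1
tool_pos: [0.6433, 0.1995, 0.0934]
tcp_rot: [[0.006, -0.001, 1.0], [-1.0, -0.005, 0.006], [0.005, -1.0, -0.001]]
contact_force: [-2.0, -17.9, 2.9]
finger_gap: 0.0001
```

Request:
servo_tool(xyz=[[0, -5, 0], [0, -20, 0], [0, -45, 0], [0, -75, 20], [0, -100, 55], [0, -115, 95], [0, -120, 120], [-20, -120, 125], [-50, -120, 125], [-90, -120, 125], [-135, -120, 125], [-175, -120, 125]], rotation=[[0, 0, 0], [0, 0, 0], [0, 0, 0], [0, 0, -0.1], [0, 0, -0.24], [0, 0, -0.38], [0, 0, -0.52], [0, 0, -0.66], [0, 0, -0.8], [0, 0, -0.94], [0, 0, -1.08], [0, 0, -1.22]], gripper=[0, 0, 0, 0, 0, 0, 0, 0, 0, 0, 0, 0])

```text
time_s: 14.3
tool_pos: [0.4659, 0.0847, 0.2177]
tcp_rot: [[-0.937, -0.002, 0.349], [-0.349, 0.001, -0.937], [0.001, -1.0, -0.002]]
contact_force: [-0.4, 0.1, 1.3]
finger_gap: -0.0
```

Run:
```python
from h import *
s=read_state();print(s["joints"],s["contact_force"],s["tool_pos"])
im=get_image("side")[:,:,::-1]
a=cv2.resize(im[60:180,215:335],None,fx=4,fy=4,interpolation=cv2.INTER_CUBIC)
b=cv2.resize(get_image("top")[:,:,::-1][100:220,150:230],None,fx=4,fy=4,interpolation=cv2.INTER_CUBIC)
cv2.imwrite("pics/s3.png",np.hstack([a,b]))
```

```text
[-68.82334701  20.28782811  68.93258713 114.84936768 -22.1240987
  59.61873464 -59.09558667] [-0.44993076  0.14314771  1.34743948] [0.46591979 0.08465972 0.21770173]
```

View pics/s3.png

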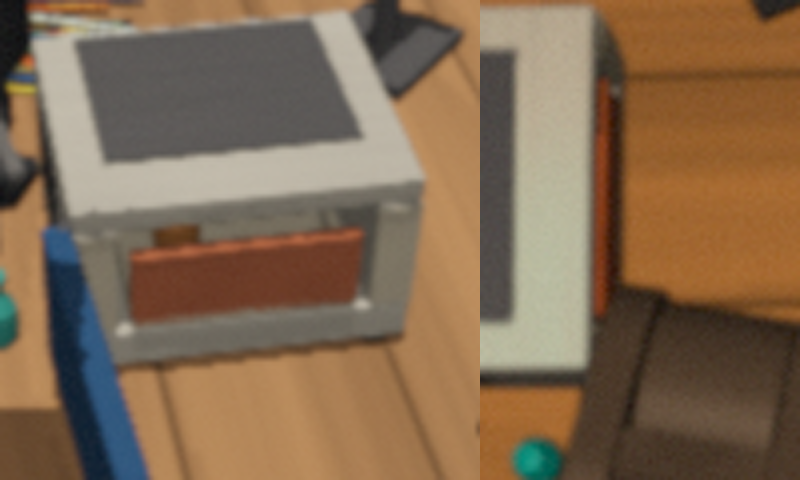

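The drawer front now sits back in the frame with the bottle upright behind it at (175,237). I'll check the drawer position numerically, then watch joint 3 (69° of 75.5°).

Run:
```python
from h import *
np.set_printoptions(precision=4,suppress=True)
C=lambda p:np.array(p)/4+[215,60]
print("side drawer top outer",world("side",C([(131,256),(363,235)]),.105),"bot",world("side",C([(133,320),(362,300)]),.045))
print("sill top corners",world("side",C([(118,330),(404,302)]),.045))
print("top drawer",world("top",np.array([((613-480)/4+150,80/4+100),((608-480)/4+150,300/4+100)]),.105))
```

```text
side drawer top outer [[0.5716 0.2116 0.105 ]
 [0.7295 0.2069 0.105 ]] bot [[0.5731 0.2172 0.045 ]
 [0.7355 0.2107 0.045 ]]
sill top corners [[0.5612 0.2084 0.045 ]
 [0.764  0.2034 0.045 ]]
top drawer [[0.7255 0.2018 0.105 ]
 [0.5771 0.2044 0.105 ]]
```

Request:
servo_tool(xyz=[[-1, -3, 0], [-1, -5, 0], [-1, -5, 0]], rotation=[[0, 0, -0.1], [0, 0, -0.2], [0, 0, -0.3]], gripper=[0, 0, 0])

```text
time_s: 14.7
tool_pos: [0.4674, 0.0799, 0.2185]
tcp_rot: [[-0.998, 0.0, 0.059], [-0.059, 0.001, -0.998], [-0.0, -1.0, -0.001]]
contact_force: [-1.3, -0.3, -0.3]
finger_gap: 0.0001
```

```bash
python3 -c "
from h import *
s=read_state();print(s['joints'].round(1),s['tool_pos'],s['joint_velocities'].round(1))
cv2.imwrite('pics/s4.png',cv2.resize(get_image('side')[:,:,::-1],(640,480)))"
```

```text
[-69.8  21.9  72.2 114.9 -24.2  60.4 -73.1] [0.4673705  0.07985799 0.21848925] [ -3.1   4.8   7.6  -0.   -5.6   2.3 -50.5]
```

View pics/s4.png

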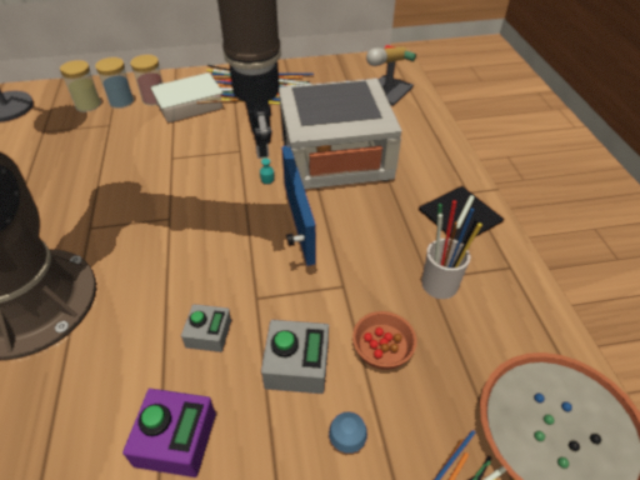

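Request:
servo_tool(xyz=[[0, 0, -10], [0, 0, -25], [0, 0, -40]], rotation=[[0, 0, 0], [0, 0, 0], [0, 0, 0]], gripper=[0, 0, 0])

```text
time_s: 15.05
tool_pos: [0.4673, 0.08, 0.1773]
tcp_rot: [[-0.998, 0.0, 0.066], [-0.066, 0.001, -0.998], [-0.0, -1.0, -0.001]]
contact_force: [-0.1, -0.1, -1.0]
finger_gap: -0.0003
```

```bash
python3 -c "
from h import *
s=read_state();print(s['joints'].round(1),s['tool_pos'],s['tcp_rot'].round(3))"
```

```text
[-65.6  24.8  67.8 117.9 -28.1  55.6 -69.3] [0.46728602 0.08000018 0.17731574] [[-0.998  0.     0.066]
 [-0.066  0.001 -0.998]
 [-0.    -1.    -0.001]]
```

Request:
servo_tool(xyz=[[0, 0, -15], [0, 0, -35], [0, 0, -55], [0, 0, -72], [0, 0, -80], [0, 0, -82], [5, 0, -82], [11, 0, -82], [17, 0, -82], [22, 0, -82], [26, 0, -82]], rotation=[[0, 0, 0], [0, 0, 0], [0, 0, 0], [0, 0, 0], [0, 0, 0], [0, 0, 0], [0, 0, 0], [0, 0, 0], [0, 0, 0], [0, 0, 0], [0, 0, 0]], gripper=[0, 0, 0, 0, 0, 0, 0, 0, 0, 0, 0])

```text
time_s: 16.15
tool_pos: [0.4941, 0.0799, 0.0966]
tcp_rot: [[-0.998, 0.001, 0.062], [-0.062, 0.0, -0.998], [-0.001, -1.0, 0.0]]
contact_force: [-0.2, -0.3, -0.1]
finger_gap: 0.0
```

Run:
```python
from h import *
np.set_printoptions(precision=4,suppress=True)
s=read_state();print(s['joints'].round(1),s['tool_pos'],s['contact_force'])
H=np.array([.527,.2065])
for q in np.r_[1.527,np.arange(1.5,-.01,-.1)]:
    p=H+.125*np.array([np.cos(q),-np.sin(q)])+.031*np.array([-np.sin(q),-np.cos(q)])
    print(q.round(3),((p-[.493,.080])*1000).round(1),(1.527-q).round(2))
```

```text
[-55.2  33.1  57.3 119.1 -38.   48.2 -61.6] [0.4941 0.0799 0.0966] [-0.2461 -0.263  -0.1045]
1.527 [8.5 0.3] 0.0
1.5 [11.9 -0.4] 0.03
1.4 [24.7 -2. ] 0.13
1.3 [37.6 -2.2] 0.23
1.2 [50.4 -1.2] 0.33
1.1 [63.1  1. ] 0.43
1.0 [75.5  4.6] 0.53
0.9 [87.4  9.3] 0.63
0.8 [98.9 15.2] 0.73
0.7 [109.6  22.3] 0.83
0.6 [119.7  30.3] 0.93
0.5 [128.8  39.4] 1.03
0.4 [137.1  49.3] 1.13
0.3 [144.3  59.9] 1.23
0.2 [150.3  71.3] 1.33
0.1 [155.3  83.2] 1.43
-0.0 [159.   95.5] 1.53
```

Request:
servo_tool(xyz=[[5, 0, 0], [9, 0, 0], [13, -1, 0], [19, -1, 0], [25, -2, 0], [32, -2, 0], [38, -2, 0], [44, -2, 0], [50, -1, 0], [57, 0, 0], [63, 1, 0], [70, 3, 0]], rotation=[[0, 0, 0], [0, 0, 0], [0, 0, 0.03], [0, 0, 0.08], [0, 0, 0.13], [0, 0, 0.18], [0, 0, 0.23], [0, 0, 0.28], [0, 0, 0.33], [0, 0, 0.38], [0, 0, 0.43], [0, 0, 0.48]], gripper=[0, 0, 0, 0, 0, 0, 0, 0, 0, 0, 0, 0])

```text
time_s: 17.35
tool_pos: [0.5631, 0.0823, 0.0962]
tcp_rot: [[-0.855, -0.001, 0.518], [-0.518, -0.0, -0.855], [0.001, -1.0, 0.0]]
contact_force: [-0.2, -0.6, 0.0]
finger_gap: -0.0
```

```bash
python3 -c "
from h import *
s=read_state();print(s['joints'].round(1),s['tool_pos'],s['contact_force'])
a=get_image('side')[:,:,::-1][50:230,180:340]
cv2.imwrite('pics/s5.png',cv2.resize(a,(533,600),interpolation=cv2.INTER_CUBIC))"
```

```text
[-45.6  35.2  47.4 109.3 -33.3  50.4 -40. ] [0.56313952 0.08228203 0.09619518] [-0.19831306 -0.57072874  0.00135305]
```

View pics/s5.png

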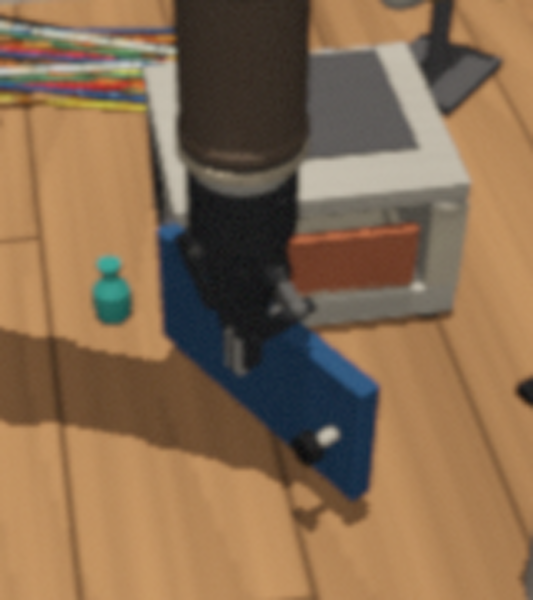

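The door is swinging round under the fingers, and the knob at (315,440) is clear. I'll continue the arc.

Request:
servo_tool(xyz=[[6, 2, 0], [12, 4, 0], [17, 6, 0], [23, 9, 0], [29, 12, 0], [35, 16, 0], [40, 19, 0], [45, 23, 0], [50, 27, 0], [55, 32, 0], [59, 36, 0], [63, 41, 0]], rotation=[[0, 0, 0.05], [0, 0, 0.1], [0, 0, 0.15], [0, 0, 0.2], [0, 0, 0.25], [0, 0, 0.3], [0, 0, 0.35], [0, 0, 0.4], [0, 0, 0.45], [0, 0, 0.5], [0, 0, 0.55], [0, 0, 0.6]], gripper=[0, 0, 0, 0, 0, 0, 0, 0, 0, 0, 0, 0])

```text
time_s: 18.6
tool_pos: [0.6263, 0.1232, 0.0962]
tcp_rot: [[-0.415, -0.0, 0.91], [-0.91, -0.001, -0.415], [0.001, -1.0, 0.0]]
contact_force: [-0.9, -2.0, 0.7]
finger_gap: -0.0001
```

Request:
servo_tool(xyz=[[4, 5, 0], [8, 10, 0], [11, 16, 0], [14, 21, 0], [17, 27, 0], [19, 33, 0], [22, 38, 0], [23, 42, 0], [24, 46, 0]], rotation=[[0, 0, 0.05], [0, 0, 0.1], [0, 0, 0.15], [0, 0, 0.2], [0, 0, 0.25], [0, 0, 0.3], [0, 0, 0.35], [0, 0, 0.38], [0, 0, 0.41]], gripper=[0, 0, 0, 0, 0, 0, 0, 0, 0])

```text
time_s: 19.5
tool_pos: [0.6503, 0.1696, 0.0962]
tcp_rot: [[-0.018, 0.0, 1.0], [-1.0, -0.0, -0.018], [0.0, -1.0, 0.0]]
contact_force: [1.3, -0.9, -1.1]
finger_gap: -0.0001
```

Request:
servo_tool(xyz=[[0, 1.5, 0], [0, 3, 0], [0, 4.5, 0], [0, 6, 0], [0, 7.5, 0], [0, 9, 0]], rotation=[[0, 0, 0.02], [0, 0, 0.03], [0, 0, 0.03], [0, 0, 0.03], [0, 0, 0.03], [0, 0, 0.03]], gripper=[0, 0, 0, 0, 0, 0])

```text
time_s: 20.1
tool_pos: [0.6502, 0.177, 0.0963]
tcp_rot: [[0.009, -0.0, 1.0], [-1.0, -0.002, 0.009], [0.002, -1.0, -0.0]]
contact_force: [-0.8, -8.4, 2.2]
finger_gap: -0.0
```

Request:
servo_tool(xyz=[[0, 1, 0], [0, 2, 0], [0, 3, 0], [0, 3, 0]], rotation=[[0, 0, 0], [0, 0, 0], [0, 0, 0], [0, 0, 0]], gripper=[0, 0, 0, 0])

```text
time_s: 20.5
tool_pos: [0.6502, 0.177, 0.0963]
tcp_rot: [[0.007, -0.001, 1.0], [-1.0, -0.005, 0.007], [0.005, -1.0, -0.001]]
contact_force: [-1.8, -13.1, 2.0]
finger_gap: 0.0
```

Request:
servo_tool(xyz=[[0, -5, 0], [0, -20, 0], [0, -45, 0], [0, -75, 10], [0, -110, 35], [0, -145, 65], [0, -180, 95], [-20, -215, 120], [-45, -250, 125], [-75, -285, 125], [-105, -320, 125], [-135, -355, 125]], rotation=[[0, 0, 0], [0, 0, 0], [0, 0, 0], [0, 0, 0], [0, 0, 0], [0, 0, 0], [0, 0, 0], [0, 0, 0], [0, 0, 0], [0, 0, 0], [0, 0, 0], [0, 0, 0]], gripper=[0, 0, 0, 0, 0, 0, 0, 0, 0, 0, 0, 0])

```text
time_s: 21.7
tool_pos: [0.5137, -0.1745, 0.2215]
tcp_rot: [[0.011, 0.001, 1.0], [-1.0, 0.001, 0.011], [-0.001, -1.0, 0.001]]
contact_force: [-0.4, -0.6, 0.9]
finger_gap: -0.0
```

```bash
python3 -c "
from h import *
s=read_state();print(s['joints'].round(1),s['tool_pos'],s['contact_force'])
a=cv2.resize(get_image('side')[:,:,::-1][60:200,190:340],(480,448),interpolation=cv2.INTER_CUBIC)
b=cv2.resize(get_image('top')[:,:,::-1][85:225,85:185],(320,448),interpolation=cv2.INTER_CUBIC)
cv2.imwrite('pics/s6.png',np.hstack([a,b]))"
```

```text
[-14.4  19.6  36.7 104.7 -13.4  60.   28. ] [ 0.51366659 -0.17449923  0.22154373] [-0.38655833 -0.55227035  0.88335021]
```

View pics/s6.png

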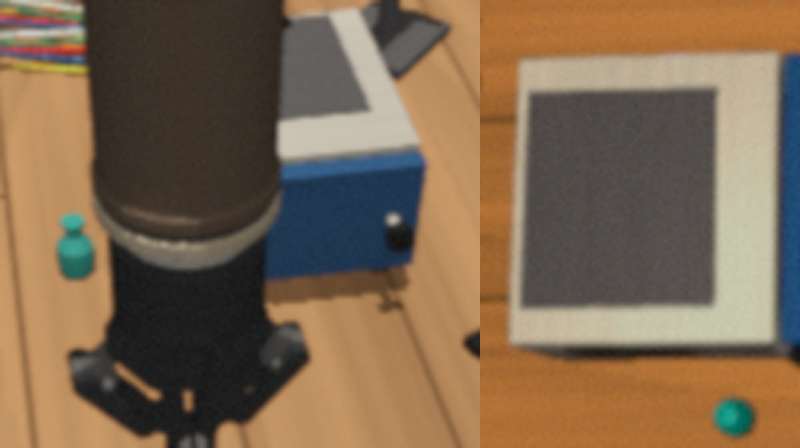

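The picture shows the door flush with the kiln front in both views. The stop was hard, at TCP y=0.177 where 0.1765 was expected. Next is the button.

Request:
servo_tool(xyz=[[-20, -15, 0], [-40, -29, 0], [-54, -39, -10], [-54, -39, -35], [-54, -39, -65], [-54, -39, -95], [-54, -39, -115], [-54, -39, -125], [-54, -39, -130], [-54, -39, -133], [-54, -39, -136], [-54, -39, -138]], rotation=[[0, 0, 0], [0, 0, 0], [0, 0, 0], [0, 0, 0], [0, 0, 0], [0, 0, 0], [0, 0, 0], [0, 0, 0], [0, 0, 0], [0, 0, 0], [0, 0, 0], [0, 0, 0]], gripper=[0, 0, 0, 0, 0, 0, 0, 0, 0, 0, 0, 0])

```text
time_s: 23.0
tool_pos: [0.4617, -0.2122, 0.0838]
tcp_rot: [[0.011, 0.001, 1.0], [-1.0, -0.0, 0.011], [0.0, -1.0, 0.001]]
contact_force: [-1.1, 0.0, 0.4]
finger_gap: 0.0003
```

Request:
servo_tool(xyz=[[0, 0, -2], [0, 0, -4], [0, 0, -6], [0, 0, -7], [0, 0, -8]], rotation=[[0, 0, 0], [0, 0, 0], [0, 0, 0], [0, 0, 0], [0, 0, 0]], gripper=[0, 0, 0, 0, 0])

```text
time_s: 23.5
tool_pos: [0.4617, -0.2122, 0.0758]
tcp_rot: [[0.011, 0.001, 1.0], [-1.0, 0.0, 0.011], [-0.0, -1.0, 0.001]]
contact_force: [-3.4, 2.2, 23.1]
finger_gap: -0.0001
```

Request:
servo_tool(xyz=[[0, 0, 0], [0, 0, 0], [0, 0, 0]], rotation=[[0, 0, 0], [0, 0, 0], [0, 0, 0]], gripper=[0, 0, 0])

```text
time_s: 23.8
tool_pos: [0.4617, -0.2122, 0.076]
tcp_rot: [[0.011, 0.001, 1.0], [-1.0, 0.0, 0.011], [-0.0, -1.0, 0.001]]
contact_force: [-1.6, 2.1, 12.6]
finger_gap: -0.0
```

```bash
python3 -c "
from h import *
s=read_state();print(s['tool_pos'],s['contact_force'],s['wrist_torque'])
T=np.eye(4);T[:3,:3]=s['tcp_rot'];T[:3,3]=s['tool_pos'];m=camera_model('wrist')
cv2.imwrite('pics/w.png',get_image('wrist')[:,:,::-1])
a=cv2.resize(get_image('side')[:,:,::-1][225:345,185:285],(480,576),interpolation=cv2.INTER_CUBIC)
b=cv2.resize(get_image('wrist')[:,:,::-1],(320,240));b=np.vstack([b,np.zeros((336,320,3),np.uint8)])
cv2.imwrite('pics/s7.png',np.hstack([a,b]))"
```

```text
[ 0.46167372 -0.21220219  0.07600172] [-1.60277467  2.14312727 12.62854287] [ 0.32457836  0.33772841 -0.02706032]
```

View pics/s7.png

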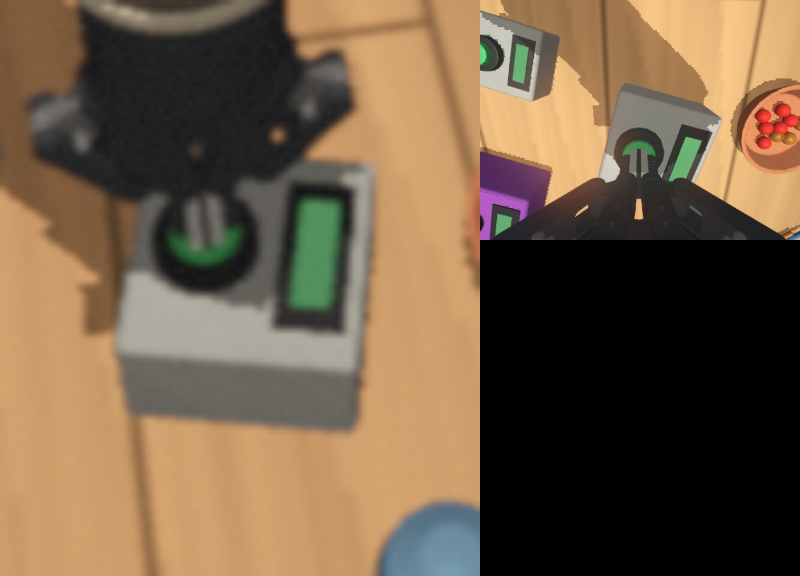

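The fingertips are centred on the green button inside its black collar. I'll press slightly further to confirm the hard stop, then let go.

Request:
servo_tool(xyz=[[0, 0, -1], [0, 0, -1.5], [0, 0, -1.5]], rotation=[[0, 0, 0], [0, 0, 0], [0, 0, 0]], gripper=[0, 0, 0])

```text
time_s: 24.25
tool_pos: [0.4617, -0.2123, 0.0756]
tcp_rot: [[0.011, 0.002, 1.0], [-1.0, 0.001, 0.011], [-0.001, -1.0, 0.002]]
contact_force: [-6.8, 4.9, 31.1]
finger_gap: -0.0002
```

Request:
servo_tool(xyz=[[0, 0, 3], [0, 0, 10], [0, 0, 25], [0, 0, 50], [0, 0, 85], [0, 0, 120], [0, 0, 135], [-10, 40, 140], [-30, 75, 140], [-40, 100, 140], [-40, 110, 140], [-40, 110, 140]], rotation=[[0, 0, 0], [0, 0, 0], [0, 0, 0], [0, 0, 0], [0, 0, 0], [0, 0, 0], [0, 0, 0], [0, 0, 0], [0, 0, 0], [0, 0, 0], [0, 0, 0], [0, 0, 0]], gripper=[0, 0, 0, 0, 0, 0, 0, 0, 0, 0, 0, 0])

```text
time_s: 25.45
tool_pos: [0.4214, -0.1009, 0.2139]
tcp_rot: [[0.014, 0.0, 1.0], [-1.0, 0.001, 0.014], [-0.001, -1.0, 0.0]]
contact_force: [-0.1, -0.2, 0.4]
finger_gap: 0.0003
```

Run:
```python
from h import *
s=read_state();print(s['time_s'],s['tool_pos'],s['contact_force'],s['joint_velocities'].round(2))
im=get_image('side'); t=get_image('top')
# bystanders: compare colour centroids, terracotta drawer front must be hidden
o=cv2.imread('pics/top0.png');o=cv2.resize(o,(512,384),interpolation=cv2.INTER_AREA)
d=np.abs(o.astype(int)-t[:,:,::-1]).sum(2)
for n,(x,y) in dict(dish=(333,158),pot=(293,106),paperweight=(385,191),ctl=(340,212),turq=(164,215)).items():
    print(n,"mean abs change",d[y-20:y+20,x-20:x+20].mean().round(1))
C=lambda p:[p[0]*150/480+190,p[1]*140/448+60]
hs=cv2.cvtColor(t,cv2.COLOR_RGB2HSV);b=cv2.inRange(hs,(100,140,50),(125,255,255));b[:,:150]=0;b[:,300:]=0
r=cv2.minAreaRect(cv2.findNonZero(b[90:215]));print("door rect",r)
```

```text
25.45 [ 0.42138196 -0.10092658  0.21392282] [-0.08116117 -0.19882191  0.40389747] [ 1.95  1.11  1.79 -1.37  0.12 -0.17  2.31]
dish mean abs change 24.2
pot mean abs change 25.7
paperweight mean abs change 28.6
ctl mean abs change 102.4
turq mean abs change 31.4
door rect ((183.5, 57.5), (89.0, 7.0), 90.0)
```

Request:
servo_tool(xyz=[[0, 0, 0], [0, 0, 0], [0, 0, 0], [0, 0, 0], [0, 0, 0]], rotation=[[0, 0, 0], [0, 0, 0], [0, 0, 0], [0, 0, 0], [0, 0, 0]], gripper=[0, 0, 0, 0, 0])

```text
time_s: 26.05
tool_pos: [0.4212, -0.1023, 0.2138]
tcp_rot: [[0.011, -0.0, 1.0], [-1.0, -0.0, 0.011], [0.0, -1.0, -0.0]]
contact_force: [-0.0, 0.3, 0.2]
finger_gap: -0.0003
```

```bash
python3 -c "
from cell import *
sign_off()"
```

```text
the job is handed in; nothing more can be done
```

The job is handed in at about 26 s: I pushed the drawer home, swung the blue door shut, then pressed and released the start button on the large grey controller.

- **Drawer:** It met a hard stop at 18 N, with its face at about y = 0.2105. The kiln front measured about 0.209 and the camera readings of the drawer face ranged from 0.202 to 0.212. The amber bottle was upright in the last picture taken before the door closed.
- **First drawer push:** It stalled about 12 mm short at 23 N, most likely because the gripper's knuckles touched the kiln's top lip. I backed off, turned the tool and finished the push. The force stayed under the 40 N limit.
- **Door:** It met a hard stop at 13 N within 1 mm of the position I calculated for shut, and looked flush in both the side and top views.
- **Button:** It bottomed out, with the force rising to 31 N over the last 0.4 mm, and I then released it. I did not look again to confirm it sprang back.
- **Bystanders:** The dish, paperweight and rod pot showed only small changes against the first top view. The controller area changed more, which I put down to the arm or its shadow over it, but I did not check.
- **At hand-in:** The arm was clear of everything, with contact force near zero.

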